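Run the chasing tap down a nut blank on the hand tapper

ROBOT

A 6-joint arm with a two-finger parallel gripper is mounted at the origin on a cart in front of the work surface, level with it; the furniture and walls round the work are solid. World frame = base frame: x ahead of the robot, y to its left, z up, the work surface at z = 0. Lengths are in m, angles in rad, forces in N, time in s.
With the tool pointing down it reaches from about 0.4 to 0.825 m from the base axis. Payload 7 kg.
Tool frame: the origin (TCP) lies on the front face of the gripper's body, between the roots of the fingers; the fingertips stand 66 mm ahead of it and the grasp point (between the pads) lies 47 mm ahead of it; z points along the fingers, y is the line along which they close (so a half turn about z gives the same grasp; the last joint's range is limited). The gripper opens to 88 mm and grips with 3 to 60 N. Pads are 19 mm wide; open, the fingers measure 130 mm over their backs; the gripper's body (78 mm by 193 mm) begins 47 mm behind the grasp point.
Start: joints at [1.388, 0.359, 0.012, 0, -1.224, -0.288], TCP at [0.306, 0.602, 0.292] pointing down, gripper open.
Joint ranges: [-3.07, 3.07], [-1.43, 2.12], [-1.02, 1.25], [-3.03, 1.67], [-3.05, -0], [-3.03, 3.03]. Speed limits (rad/s): [2.39, 2.39, 3.01, 3.14, 3.14, 3.14].

INTERFACE

Orientations are given as a unit quaternion [w, x, y, z].
In Python, from rig import robot gives the robot as it stands.
- The arm moves only by the tool send_rows, never from a script. Its arguments are lists of equal length, an entry for each row: "twist": the turn, a rotation vector about the tool's x, y, z in degrees, a list of three; "linear": the shift along the tool's x, y, z in cm, a list of three; "gripper": the opening, from 0 (shut) to 1 (fully open). A call has 1 to 20 rows; each row is the pose to reach, as a shift and turn from the pose commanded when the call began, along the tool's axes at that moment; what a row does not reach only later rows make up. A row lasts 1/8 s, in which the tool goes at most 62.5 mm and 10.7 degrees, less where a joint would pass 70% of its speed; a pose out of reach is approached as far as the arm can. A call with a gripper value outside its range is refused whole. The fingers move at their own pace and stop on an object; "force" is the grip in N (left out, the last holds). Time passes only in rows, so rows that repeat a pose let the fingers close. It gives the time, the measured TCP pose, the force, the opening and the grip force at its end, in the units of the state.
- robot.get_obs(): the state, without advancing time (a new reading comes with each control period).
- robot.get_image(name): name is "scene" or "top" or "wrist"; returns (picture, depth): 400x640x3 uint8, red, green, blue; 400x640 float32, m along the optical axis (not along the pixel's ray), 0 where there is no reading.
- robot.camera_params(name): a dict with "vertical_fov" (degrees; the focal length in pixels is half the picture's height over the tangent of half this angle, whatever the lens; pixels are square), "cx", "cy" (the principal point, pixels), "dist_coeffs" ([k1, k2, p1, p2, k3] as OpenCV has them; the pictures are not rectified), "pose" (4x4, takes a point from camera to world coordinates); the wrist camera has in their place "T_tool_cam" (4x4, takes a point from camera to tool coordinates, whose origin is the TCP and whose axes are the flange's). Camera axes: x right, y up, looking along -z (the intrinsics and any distortion apply to the point x, -y, -z); pixel columns grow to the right and rows downward; lengths in m; the calibration is good to about 2 mm. A picture is of the moment at which its call begins: read the wrist's pose just before it. camera_params takes no time and is no camera call.
- robot.sign_off(): hands the job in; it is judged then, once.
Trained networks look in the newest picture that a camera, given by its name, has taken for a name from the list of things; names that differ only in an ending like _2 or _b are one class to them, and where a whole thing is asked for, a point or a joint stands for the part that bears it (a point fixed in the world has none). Each returns a list of dicts, best first, with "conf" (0 to 1); they miss things now and then, are a little off and sometimes report something else, mostly with a low value. They report only what shows in the picture. A call takes as long as a camera call.
- robot.regions_of(camera, query): "pixels" (400x640 bool, what is visible of it) and "pixel" ([column, row] in pixels, amid what is visible of it).
The state is a dict: "t": time; "q": joint angles; "qd": joint speeds; "joint_torque": joint torques, N m; "ee_pos": TCP position; "ee_rot": TCP orientation; "wrist_force": force on the tool from outside, world axes, zero at the start; "torque": the same for the moment, N m; "grip_width": opening from 0.0 (shut) to 1.0 (fully open); "gripper_force": force on a finger pad.
Only numpy, scipy, OpenCV 4.12 (cv2) and the standard library are available. Lean on these libraries where they do the work, as an engineer would, in place of code of your own. Each camera call takes 0.05 s, during which the arm holds its last target. There are 200 camera calls.

TASK

On the green hand tapper, slide the wooden nut blank gently along its channel until it stops against the column, so that its hole is under the tap. Then wind the tap down into the hole by the red crank knob, clockwise seen from above: half a turn forward, a quarter back, half a turn forward, a quarter back, coming to a moment's rest at the end of each stroke, and then forward again until you feel the brass depth collar seat on the blank; leave it snug without forcing it, let go, and leave the other things on the bench alone.

Things in the scene. Friction and masses are not known exactly. Their poses are not given: they have to be found in the camera images.
- tapper: green hand tapper, fixed, 235 x 90 mm, 135 mm tall without its crank. Origin on the spindle axis at bench height, z up, +x from the axis to the column. Bed 12 mm above the bench, from x = -145 to 90 mm. Two steel rails along x, 47.4 mm apart, 20 mm above the bed, from x = -75 to 35 mm, form the channel. The head overhangs the axis (to x = -23 mm) 105 to 135 mm above the bench
- stop (a point): middle of the steel stop on the column's face that ends the channel, 35 mm to the +x side of the spindle axis, 32 mm above the bench
- nut_blank: loose pale wooden nut blank, 120 (x) x 45 (y) x 40 (z) mm, 0.25 to 0.45 kg, in the channel with 1.2 mm play each side, drawn out 25 to 41 mm to the tapper's -x. Origin at the centre of its underside, x along the tapper's x. Push the middle of its near end (x = -60 mm), with less than 35 N. Home against the stop, that end is 85 mm from the spindle axis and 10 mm outside the rails
- nut_blank_hole0 (a point): centre of the mouth, on the blank's top, of its plain through hole of dia 18 mm, 25 mm to the +x side of the blank's centre
- quill: origin at the point of the steel tap (dia 15 mm, tapered over the last 8 mm), on the spindle axis, 4 to 8 mm above the blank's top at the start. It sinks 30 mm per full turn of the crank clockwise (4.77 mm per rad), rises the same when turned back; this frame does not turn itself
- head_top (a point): centre of the top of the tapper's head, on the spindle axis. The brass depth collar (dia 34, 10 mm high) sits on the spindle under the head, above the tap; its height on the spindle differs each time by up to 2 mm either way and is not measured. It meets the blank 0.83 to 1.07 turns after the start, in the third forward stroke, and must then press it with 4 to 120 N
- crank (a joint): angle of crank and spindle, rad, growing clockwise seen from above (forward, down); at 0 the arm points along the tapper's +x; starts between -0.3 and 0.3. Running resistance about 2.5 N at the knob; it stays where it is left. Once the collar is seated, each 10 N of press adds about 1 N at the knob: 2 to 6 N more than in running is snug, 12 N more is too much. Self-locking: let go, 25 N or less remains
- knob_centre (a point): centre of the upright red crank knob, a round grip of dia 21 mm, 50 mm high, that spins freely on its pin, so it can be held without turning the hand. Its axis is 50 mm from the spindle axis; about 214 mm above the bench at the start and sinking with the tap. The flat top of the crank arm and hub is 24 mm below this point; nothing but the knob stands above it
- tool_box: open wooden tool box, fixed, always in the same place: world x = 0.41 to 0.61 m, y = -0.11 to 0.25 m; its body is 120 mm high, its lid stands up to 320 mm above the bench over the half nearer the robot. Keep the hand and arm clear of it: travel above it or past it
- oil_can: red thumb oil can, dia 66 mm, 135 mm tall, in front of the tool box, loose bystander; origin at the centre of its underside
- tape_measure: yellow and black tape measure, 43 x 82 x 68 mm, in front of the tool box, loose bystander; origin at the centre of its underside
- screw_jar: clear jar with a green lid, dia 69 mm, 84 mm tall, beyond the tapper, loose bystander; origin at the centre of its underside

How it is judged:
By the outcome, as a careful person would: the job done as asked, in the order asked, and still so for the second after the job is handed in, with the robot touching nothing.
It also fails if it takes over 72 s, if anything falls off the work surface, if the arm or the gripper's body presses on something with over 40 N, if the wrist force passes 120 N, or if a joint passes its speed limit or range.

## Working session

There is one attempt and no reset: what is moved stays moved. The work goes in short steps, Python scripts to look and compute and a tool call to move; the robot and the scene stay as the last step left them, time stands still between calls to the robot, and variables do not carry over. Pictures are saved under pics/ and viewed, at most 10 in all, crops included, and the job is handed in when it is done.

Besides the shell and the picture viewer there is one more tool, called after "Call:" in YAML: its name, and indented under it one key for each argument. send_rows: Moves the arm, as the interface text tells. Its arguments: {"type":"object","properties":{"twist":{"type":"array"},"linear":{"type":"array"},"gripper":{"type":"array"},"force":{"type":"number"}},"required":["twist","linear","gripper"]}

```bash
ls; mkdir -p pics; cat > h.py <<'E'
import numpy as np, cv2
from rig import robot
def K(p):
    f=200/np.tan(np.radians(p["vertical_fov"])/2)
    return np.array([[f,0,p["cx"]],[0,f,p["cy"]],[0,0,1.]])
def R(q):
    from scipy.spatial.transform import Rotation as S
    return S.from_quat([q[1],q[2],q[3],q[0]]).as_matrix()
def pose(name,obs=None):
    p=robot.camera_params(name)
    if "pose" in p: return np.array(p["pose"])
    T=np.eye(4);T[:3,:3]=R(obs["ee_rot"]);T[:3,3]=obs["ee_pos"]
    return T@np.array(p["T_tool_cam"])
def cloud(name,uv,depth,T):
    p=robot.camera_params(name)
    uv=np.asarray(uv,float).reshape(-1,2)
    d=depth[uv[:,1].round().astype(int),uv[:,0].round().astype(int)]
    n=cv2.undistortPoints(uv[:,None],K(p),np.array(p["dist_coeffs"],float))[:,0]
    P=np.c_[n[:,0]*d,-n[:,1]*d,-d]
    return (P@T[:3,:3].T+T[:3,3])[d>0]
E
python3 - <<'E'
from h import *
for n in ["scene","top"]:
    im,d=robot.get_image(n); cv2.imwrite(f"pics/{n}0.png",im[:,:,::-1]); np.save(f"{n}0.npy",d)
    T=pose(n); print(n,T[:3,3].round(3),-T[:3,2].round(2))
    for q in ["tapper","nut_blank","quill","crank","knob_centre","oil_can","tape_measure","screw_jar","nut_blank_hole0"]:
        r=robot.regions_of(n,q)
        for a in r[:2]:
            m=a["pixels"]; v,u=np.nonzero(m)
            P=cloud(n,np.c_[u,v],d,T) if len(u) else np.zeros((1,3))
            print(q,round(a["conf"],2),np.round(a["pixel"]),len(u),np.median(P,0).round(3),P.min(0).round(3),P.max(0).round(3))
o=robot.get_obs();print(o["t"],o["ee_pos"],o["ee_rot"],o["wrist_force"])
E
```

```text
pics
scene [-0.213 -1.121  0.794] [ 0.52  0.71 -0.47]
tapper 0.6 [372. 250.] 3310 [ 0.52  -0.352  0.055] [ 0.355 -0.381 -0.003] [ 0.812 -0.056  0.24 ]
nut_blank 0.72 [342. 269.] 953 [ 0.426 -0.34   0.05 ] [ 0.381 -0.356  0.01 ] [ 0.539 -0.302  0.058]
quill 0.98 [371. 212.] 651 [ 0.511 -0.341  0.183] [ 0.483 -0.356 -0.002] [ 0.848 -0.043  0.24 ]
crank 0.81 [368. 214.] 532 [ 0.505 -0.341  0.184] [ 0.484 -0.356 -0.001] [ 0.75  -0.117  0.239]
crank 0.21 [372. 213.] 676 [ 0.514 -0.34   0.181] [ 0.483 -0.356 -0.002] [ 0.828 -0.043  0.24 ]
knob_centre 0.75 [384. 197.] 164 [ 0.546 -0.349  0.216] [ 0.538 -0.356  0.028] [ 0.803 -0.084  0.24 ]
oil_can 0.93 [260. 231.] 448 [ 0.37  -0.05   0.033] [ 0.342 -0.071 -0.   ] [0.422 0.032 0.132]
tape_measure 0.6 [228. 202.] 324 [0.36  0.16  0.046] [0.343 0.142 0.003] [0.413 0.224 0.07 ]
screw_jar 0.81 [424. 239.] 847 [ 0.678 -0.377  0.057] [ 0.66  -0.4   -0.003] [ 0.734 -0.287  0.088]
nut_blank_hole0 0.7 [342. 265.] 1024 [ 0.428 -0.34   0.049] [ 0.381 -0.359 -0.003] [ 0.549 -0.243  0.058]
top [ 0.39  -0.109  1.321] [ 0.13  0.02 -0.99]
tapper 0.9 [415. 2
[... 522 characters left out ...]
 0.234] [ 0.538 -0.352  0.196] [ 0.555 -0.335  0.241]
oil_can 0.68 [308. 264.] 472 [ 0.375 -0.037  0.038] [ 0.343 -0.069 -0.005] [ 0.407 -0.002  0.133]
tape_measure 0.89 [223. 268.] 423 [0.368 0.176 0.062] [ 0.342  0.146 -0.005] [0.391 0.23  0.073]
tape_measure 0.59 [307. 265.] 488 [ 0.375 -0.038  0.038] [ 0.342 -0.069 -0.009] [ 0.407 -0.002  0.133]
screw_jar 0.85 [424. 146.] 654 [ 0.686 -0.36   0.082] [ 0.66  -0.612 -0.851] [ 0.929 -0.33   0.09 ]
nut_blank_hole0 0.71 [416. 242.] 779 [ 0.436 -0.326  0.051] [ 0.383 -0.36   0.007] [ 0.5   -0.304  0.06 ]
1.0 [0.30618202 0.60151485 0.29215487] [ 4.66644656e-06  9.72416626e-01 -2.33250735e-01 -1.19976121e-05] [-0.92586812  0.38520487 -0.09660619]
```

```bash
python3 - <<'E'
import cv2,numpy as np
a=cv2.imread("pics/top0.png")[130:290,340:500]; b=cv2.imread("pics/scene0.png")[160:320,290:490]
cv2.imwrite("pics/c0.png",np.hstack([cv2.resize(a,(400,400)),cv2.resize(b,(400,320)).__class__(0) if 0 else cv2.copyMakeBorder(cv2.resize(b,(400,320)),0,80,0,0,0)]))
E
python3 - <<'E'
from h import *
d=np.load("top0.npy");T=pose("top")
u,v=np.meshgrid(np.arange(340,500),np.arange(120,300));uv=np.c_[u.ravel(),v.ravel()]
P=cloud("top",uv,d,T)
def rep(n,lo,hi,yr=(-.42,-.25),xr=(.33,.64)):
    Q=P[(P[:,2]>lo)&(P[:,2]<hi)&(P[:,1]>yr[0])&(P[:,1]<yr[1])&(P[:,0]>xr[0])&(P[:,0]<xr[1])]
    if len(Q)<6: print(n,len(Q));return
    r=cv2.minAreaRect(Q[:,:2].astype(np.float32)); print(n,len(Q),r,Q[:,2].mean().round(4))
rep("bed",.007,.017);rep("rail",.028,.036);rep("blank",.047,.057);rep("head",.129,.139);rep("arm",.183,.197);rep("knob",.232,.245)
d=np.load("scene0.npy");T=pose("scene")
u,v=np.meshgrid(np.arange(290,490),np.arange(160,320));uv=np.c_[u.ravel(),v.ravel()]
P=cloud("scene",uv,d,T)
rep("blank",.047,.057);rep("head",.129,.139);rep("arm",.183,.197);rep("knob",.200,.245)
E
```

```text
bed 881 ((0.4659121334552765, -0.3348289132118225), (0.2584218382835388, 0.14599609375), 5.580864429473877) 0.0115
rail 264 ((0.4954836964607239, -0.3310620188713074), (0.0704958438873291, 0.16771115362644196), 88.45442962646484) 0.0319
blank 648 ((0.4724262058734894, -0.32948827743530273), (0.18397890031337738, 0.04901290684938431), 0.59446781873703) 0.0517
head 444 ((0.5319618582725525, -0.33188483119010925), (0.044594764709472656, 0.10583293437957764), 85.19274139404297) 0.1345
arm 240 ((0.5171191096305847, -0.33349236845970154), (0.03361286595463753, 0.06873228400945663), 87.54270935058594) 0.1876
knob 57 ((0.547761082649231, -0.3442815840244293), (0.016364213079214096, 0.018778806552290916), 88.83524322509766) 0.236
blank 634 ((0.484006404876709, -0.3335569500923157), (0.05271916463971138, 0.20527945458889008), 84.36408996582031) 0.0518
head 359 ((0.5331291556358337, -0.33556264638900757), (0.050457000732421875, 0.10882432013750076), 87.3630599975586) 0.1349
arm 179 ((0.5208653807640076, -0.34008902311325073), (0.0379505455493927, 0.07689402252435684), 67.65483093261719) 0.1881
knob 131 ((0.5491971969604492, -0.3453890383243561), (0.0212134700268507, 0.021201442927122116), 85.04610443115234) 0.2217
```

View pics/c0.png

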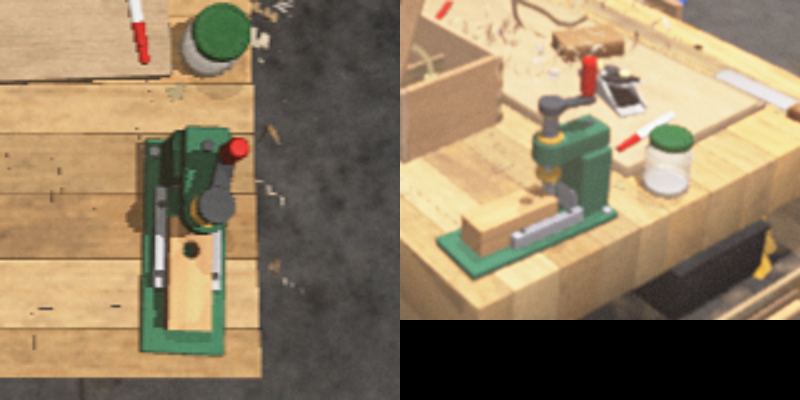

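```bash
cat >> h.py <<'E'
def rel(pts,o=None,yaw=0):
    "world waypoints -> tool-frame shift cm (yaw turn in world deg -> tool z turn is -yaw)"
    o=o or robot.get_obs(); Rm=R(o["ee_rot"])
    return ((np.atleast_2d(pts)-o["ee_pos"])@Rm*100).round(2)
E
python3 - <<'E'
from h import *
print(rel([[.306,.602,.52],[.36,.5,.52],[.46,.25,.52],[.50,.1,.52],[.5,-.1,.52],[.47,-.33,.52]]))
print(np.array(robot.camera_params("wrist")["T_tool_cam"]).round(3),robot.camera_params("wrist")["vertical_fov"])
E
```

```text
[[-4.000e-02 -3.000e-02 -2.278e+01]
 [ 9.400e+00  6.610e+00 -2.278e+01]
 [ 2.965e+01  2.435e+01 -2.278e+01]
 [ 4.002e+01  3.590e+01 -2.278e+01]
 [ 4.910e+01  5.373e+01 -2.278e+01]
 [ 5.686e+01  7.558e+01 -2.278e+01]]
[[-0.     0.968  0.251  0.068]
 [ 1.     0.    -0.     0.   ]
 [-0.     0.251 -0.968 -0.094]
 [ 0.     0.     0.     1.   ]] 62.698712407924724
```

Call:
send_rows:
  twist:
    - [0, 0, 0]
    - [0, 0, 0]
    - [0, 0, 0]
    - [0, 0, 0]
    - [0, 0, 0]
    - [0, 0, 0]
    - [0, 0, 0]
    - [0, 0, 0]
    - [0, 0, 0]
    - [0, 0, 0]
    - [0, 0, 0]
    - [0, 0, 0]
    - [0, 0, 0]
    - [0, 0, -6]
    - [0, 0, -14]
    - [0, 0, -22]
    - [0, 0, -22]
    - [0, 0, -22]
    - [0, 0, -22]
    - [0, 0, -22]
  linear:
    - [0, 0, -6]
    - [0, 0, -12]
    - [0, 0, -18]
    - [0, 0, -23]
    - [5, 3, -23]
    - [9.4, 6.6, -23]
    - [14.4, 11, -23]
    - [19.5, 15.5, -23]
    - [24.5, 20, -23]
    - [29.6, 24.3, -23]
    - [33, 28.2, -23]
    - [36.5, 32, -23]
    - [40, 36, -23]
    - [43, 42, -23]
    - [46, 48, -23]
    - [49, 53.7, -23]
    - [51.6, 59, -22]
    - [54, 65, -20]
    - [56, 71, -18]
    - [56.9, 75.6, -16]
  gripper: [0, 0, 0, 0, 0, 0, 0, 0, 0, 0, 0, 0, 0, 0, 0, 0, 0, 0, 0, 0]

```text
t: 3.5
ee_pos: [0.4712, -0.3274, 0.4538]
ee_rot: [0.0, 0.999, -0.043, 0.0]
wrist_force: [0.8, 0.5, 0.5]
grip_width: 0.009
gripper_force: 0.0
```

```bash
python3 - <<'E'
from h import *
o=robot.get_obs();print(o["t"],o["ee_pos"],o["ee_rot"],o["q"].round(2) if hasattr(o["q"],"round") else o["q"],np.abs(o["qd"]).max(),o["wrist_force"])
im,d=robot.get_image("wrist");cv2.imwrite("pics/w0.png",im[:,:,::-1]);np.save("w0.npy",d)
T=pose("wrist",o);np.save("w0T.npy",T)
u,v=np.meshgrid(np.arange(640),np.arange(400));uv=np.c_[u.ravel(),v.ravel()]
P=cloud("wrist",uv,d,T)
def rep(n,lo,hi,yr=(-.42,-.25),xr=(.33,.64)):
    Q=P[(P[:,2]>lo)&(P[:,2]<hi)&(P[:,1]>yr[0])&(P[:,1]<yr[1])&(P[:,0]>xr[0])&(P[:,0]<xr[1])]
    if len(Q)<6: print(n,len(Q));return
    r=cv2.minAreaRect(Q[:,:2].astype(np.float32)); print(n,len(Q),r,Q[:,2].mean().round(4))
rep("bed",.007,.017);rep("rail",.029,.035);rep("blank",.049,.056);rep("head",.130,.139);rep("arm",.183,.197);rep("knob",.232,.245)
for q in ["nut_blank","knob_centre","nut_blank_hole0"]:
    for a in robot.regions_of("wrist",q)[:2]:
        v,u=np.nonzero(a["pixels"]);print(q,a["conf"],a["pixel"],np.median(cloud("wrist",np.c_[u,v],d,T),0).round(3))
E
```

```text
3.5 [ 0.47115705 -0.32742763  0.45376229] [ 1.50515340e-04  9.99056729e-01 -4.34222460e-02  3.72147935e-04] [-0.27  0.13  0.07  0.   -1.51  1.75] 0.8704925272439163 [0.8100227  0.5120953  0.54089011]
bed 2007 ((0.4737056791782379, -0.33035367727279663), (0.09042554348707199, 0.2351151406764984), 87.46745300292969) 0.0133
rail 791 ((0.48141273856163025, -0.33057746291160583), (0.07149417698383331, 0.11062479764223099), 87.46730041503906) 0.0331
blank 1543 ((0.4294094741344452, -0.3283957839012146), (0.04502229019999504, 0.0952371135354042), 87.7069320678711) 0.0535
head 1556 ((0.5396187901496887, -0.33316436409950256), (0.04613543301820755, 0.09436580538749695), 87.72071075439453) 0.136
arm 1230 ((0.5133564472198486, -0.33736148476600647), (0.03526245057582855, 0.060552485287189484), 63.57113265991211) 0.189
knob 386 ((0.5502651929855347, -0.3439444899559021), (0.02034413442015648, 0.018857870250940323), 84.97088623046875) 0.2373
nut_blank 0.55 [321.3, 190.6] [ 0.426 -0.328  0.054]
knob_centre 0.73 [329.7, 95.7] [ 0.55  -0.343  0.238]
nut_blank_hole0 0.97 [324.0, 189.9] [ 0.426 -0.328  0.054]
```

View pics/w0.png

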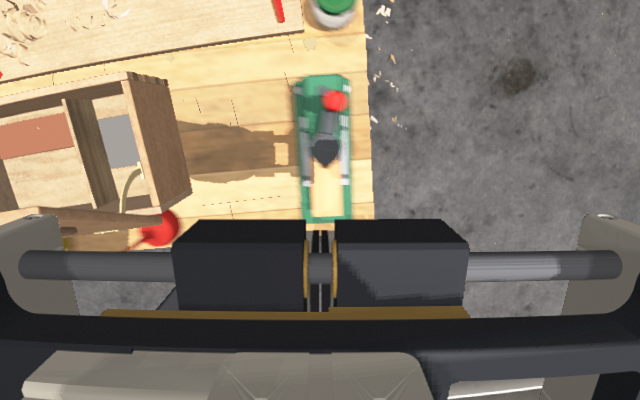

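```bash
python3 - <<'E'
from h import *
o=robot.get_obs();print(o["t"],o["ee_pos"],np.abs(o["qd"]).max())
print(rel([[.3513,-.3249,.25],[.3513,-.3249,.098]]))
im,d=robot.get_image("wrist")
T=pose("wrist",o)
u,v=np.meshgrid(np.arange(640),np.arange(400));P=cloud("wrist",np.c_[u.ravel(),v.ravel()],d,T)
for n,lo,hi in [("bed",.007,.017),("blank",.049,.056),("knob",.232,.245)]:
    Q=P[(P[:,2]>lo)&(P[:,2]<hi)&(P[:,1]>-.42)&(P[:,1]<-.25)&(P[:,0]>.33)&(P[:,0]<.64)]
    print(n,cv2.minAreaRect(Q[:,:2].astype(np.float32)))
E
```

```text
3.7 [ 0.47093532 -0.3265525   0.45349463] 0.04203501333645828
[[-11.9    0.91  20.37]
 [-11.88   0.91  35.57]]
bed ((0.4739089608192444, -0.3303424119949341), (0.09039738774299622, 0.23496083915233612), 87.41275024414062)
blank ((0.4300863444805145, -0.328428715467453), (0.04505903646349907, 0.0958888828754425), 87.72505950927734)
knob ((0.5503429770469666, -0.34408003091812134), (0.020232150331139565, 0.018835918977856636), 84.87464904785156)
```

Call:
send_rows:
  twist:
    - [0, 0, -1]
    - [0, 0, -2.4]
    - [0, 0, -2.4]
    - [0, 0, -2.4]
    - [0, 0, -2.4]
    - [0, 0, -2.4]
    - [0, 0, -2.4]
    - [0, 0, -2.4]
    - [0, 0, -2.4]
    - [0, 0, -2.4]
    - [0, 0, -2.4]
  linear:
    - [-5, 0.4, 4]
    - [-9, 0.7, 9]
    - [-11.9, 0.9, 15]
    - [-11.9, 0.9, 20]
    - [-11.9, 0.9, 25]
    - [-11.9, 0.9, 30]
    - [-11.9, 0.9, 34]
    - [-11.9, 0.9, 35.5]
    - [-11.9, 0.9, 35.5]
    - [-11.9, 0.9, 35.5]
    - [-11.9, 0.9, 35.5]
  gripper: [0, 0, 0, 0, 0, 0, 0, 0, 0, 0, 0]

```text
t: 5.12
ee_pos: [0.3532, -0.3241, 0.1004]
ee_rot: [0.0, 1.0, -0.022, 0.001]
wrist_force: [0.1, -0.0, -0.0]
grip_width: 0.005
gripper_force: 0.0
```

Call:
send_rows:
  twist:
    - [0, 0, 0]
    - [0, 0, 0]
    - [0, 0, 0]
    - [0, 0, 0]
    - [0, 0, 0]
    - [0, 0, 0]
    - [0, 0, 0]
    - [0, 0, 0]
    - [0, 0, 0]
    - [0, 0, 0]
    - [0, 0, 0]
    - [0, 0, 0]
  linear:
    - [0.5, 0, 0.2]
    - [1.0, 0.05, 0.2]
    - [1.3, 0.05, 0.2]
    - [1.6, 0.05, 0.2]
    - [1.9, 0.05, 0.2]
    - [2.2, 0.05, 0.2]
    - [2.5, 0.05, 0.2]
    - [2.8, 0.05, 0.2]
    - [3.1, 0.05, 0.2]
    - [3.4, 0.05, 0.2]
    - [3.7, 0.05, 0.2]
    - [4.0, 0.05, 0.2]
  gripper: [0, 0, 0, 0, 0, 0, 0, 0, 0, 0, 0, 0]

```text
t: 6.62
ee_pos: [0.3924, -0.3263, 0.0971]
ee_rot: [-0.0, 1.0, -0.022, -0.0]
wrist_force: [-1.4, -0.2, -0.7]
grip_width: 0.001
gripper_force: 0.6
```

Call:
send_rows:
  twist:
    - [0, 0, 0]
    - [0, 0, 0]
    - [0, 0, 0]
    - [0, 0, 0]
    - [0, 0, 0]
    - [0, 0, 0]
  linear:
    - [0.2, 0, 0]
    - [0.4, 0, 0]
    - [0.6, 0, 0]
    - [0.8, 0, 0]
    - [1.0, 0, 0]
    - [1.1, 0, 0]
  gripper: [0, 0, 0, 0, 0, 0]

```text
t: 7.38
ee_pos: [0.4033, -0.3269, 0.0972]
ee_rot: [0.0, 1.0, -0.022, -0.0]
wrist_force: [-1.7, 0.6, 1.1]
grip_width: 0.004
gripper_force: 1.1
```

Call:
send_rows:
  twist:
    - [0, 0, 0]
    - [0, 0, 0]
    - [0, 0, 0]
  linear:
    - [0.1, 0, 0]
    - [0.2, 0, 0]
    - [0.3, 0, 0]
  gripper: [0, 0, 0]

```text
t: 7.75
ee_pos: [0.4057, -0.327, 0.0972]
ee_rot: [-0.0, 1.0, -0.023, -0.0]
wrist_force: [-4.5, -0.6, 4.5]
grip_width: 0.004
gripper_force: 2.8
```

Call:
send_rows:
  twist:
    - [0, 0, 0]
    - [0, 0, 0]
    - [0, 0, 0]
  linear:
    - [0.05, 0, 0]
    - [0.1, 0, 0]
    - [0.1, 0, 0]
  gripper: [0, 0, 0]

```text
t: 8.12
ee_pos: [0.4058, -0.327, 0.0972]
ee_rot: [-0.0, 1.0, -0.023, -0.001]
wrist_force: [-6.4, -1.3, 5.8]
grip_width: 0.006
gripper_force: 3.5
```

Call:
send_rows:
  twist:
    - [0, 0, 0]
    - [0, 0, 0]
    - [0, 0, 0]
    - [0, 0, 0]
    - [0, 0, 0]
    - [0, 0, 0]
    - [0, 0, 0]
    - [0, 0, 0]
    - [0, 0, 0]
    - [0, 0, 0]
    - [0, 0, 0]
  linear:
    - [0.1, 0, 0]
    - [0.1, 0, 0]
    - [-0.5, 0, 0]
    - [-2.0, 0, 0]
    - [-2.2, 0, -3]
    - [-2.2, 0, -9]
    - [-2.2, 0, -15]
    - [-2.2, 0, -21]
    - [-2.2, 0, -25]
    - [-2.2, 0, -26]
    - [-2.2, 0, -26]
  gripper: [0, 0, 0, 0, 0, 0.3, 0.6, 0.8, 0.8, 0.8, 0.8]

```text
t: 9.5
ee_pos: [0.3849, -0.3259, 0.3572]
ee_rot: [-0.0, 1.0, -0.022, 0.001]
wrist_force: [-0.6, -0.5, -2.0]
grip_width: 0.626
gripper_force: 0.0
```

```bash
python3 - <<'E'
from h import *
o=robot.get_obs();print(o["t"],o["ee_pos"],o["ee_rot"],np.abs(o["qd"]).max(),o["wrist_force"])
im,d=robot.get_image("wrist");cv2.imwrite("pics/w1.png",im[:,:,::-1])
T=pose("wrist",o)
u,v=np.meshgrid(np.arange(640),np.arange(400));P=cloud("wrist",np.c_[u.ravel(),v.ravel()],d,T)
for n,lo,hi in [("bed",.007,.017),("blank",.049,.056),("head",.13,.139),("arm",.183,.197),("knob",.232,.245)]:
    Q=P[(P[:,2]>lo)&(P[:,2]<hi)&(P[:,1]>-.42)&(P[:,1]<-.25)&(P[:,0]>.33)&(P[:,0]<.64)]
    print(n,len(Q),cv2.minAreaRect(Q[:,:2].astype(np.float32)),Q[:,0].min(),Q[:,2].mean())
E
```

```text
9.5 [ 0.384936   -0.32586165  0.35722684] [-2.17131470e-05  9.99746756e-01 -2.24932363e-02  6.90959294e-04] 0.03248076246641189 [-0.56300255 -0.49927677 -1.96265001]
bed 4629 ((0.4734360873699188, -0.3307367265224457), (0.09072050452232361, 0.23197050392627716), 87.31365203857422) 0.35588160603057856 0.013287678259756144
blank 2336 ((0.47815921902656555, -0.332204133272171), (0.04943235218524933, 0.12534822523593903), 83.91708374023438) 0.41603703211321424 0.05334755693087378
head 1411 ((0.5152797698974609, -0.33299461007118225), (0.04637385532259941, 0.07264045625925064), 87.69910430908203) 0.47890177740490764 0.13595280040882626
arm 2445 ((0.5096641182899475, -0.33243948221206665), (0.03448734059929848, 0.051892511546611786), 87.70735168457031) 0.48374104700626736 0.18926937723376572Traceback (most recent call last):
  File "<stdin>", line 8, in <module>
    return umr_minimum(a, axis, None, out, keepdims, initial, where)
ValueError: zero-size array to reduction operation minimum which has no identity
```

View pics/w1.png

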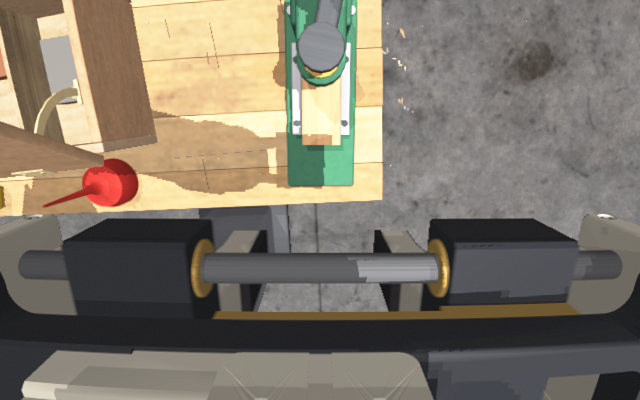

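```bash
python3 - <<'E'
from h import *
print(rel([[.5501,-.3440,.357],[.5501,-.3440,.265]]))
E
```

```text
[[16.61  1.08 -0.09]
 [16.61  1.09  9.11]]
```

Approach, descend, then close on the knob in place with modest grip.

Call:
send_rows:
  twist:
    - [0, 0, 0]
    - [0, 0, 0]
    - [0, 0, 0]
    - [0, 0, 0]
    - [0, 0, 0]
    - [0, 0, 0]
    - [0, 0, 0]
    - [0, 0, 0]
    - [0, 0, 0]
    - [0, 0, 0]
  linear:
    - [5, 0.4, 0]
    - [10, 0.8, 0]
    - [15, 1.1, 0]
    - [16.6, 1.1, 0]
    - [16.6, 1.1, 0]
    - [16.6, 1.1, 3]
    - [16.6, 1.1, 6]
    - [16.6, 1.1, 8]
    - [16.6, 1.1, 9.1]
    - [16.6, 1.1, 9.1]
  gripper: [0.7, 0.7, 0.7, 0.7, 0.7, 0.7, 0.7, 0.7, 0.7, 0.7]

```text
t: 10.8
ee_pos: [0.5496, -0.3444, 0.2659]
ee_rot: [-0.0, 1.0, -0.023, -0.0]
wrist_force: [0.8, 0.3, -0.2]
grip_width: 0.696
gripper_force: 0.0
```

```bash
python3 - <<'E'
from h import *
o=robot.get_obs();print(o["t"],o["ee_pos"],o["ee_rot"],o["wrist_force"],o["q"])
im,d=robot.get_image("wrist");cv2.imwrite("pics/w2.png",im[:,:,::-1])
im,d=robot.get_image("scene");cv2.imwrite("pics/s2.png",cv2.resize(im[120:300,280:500,::-1],(770,630))[:600])
E
```

```text
10.8 [ 0.54962723 -0.34444862  0.26588452] [-1.44609028e-04  9.99743824e-01 -2.26279182e-02 -4.91943614e-04] [ 0.78075456  0.2597566  -0.23109693] [-2.59659296e-01  3.32993993e-01 -8.69591312e-02 -5.48412078e-05
 -1.15186749e+00  1.78521825e+00]
```

View pics/w2.png

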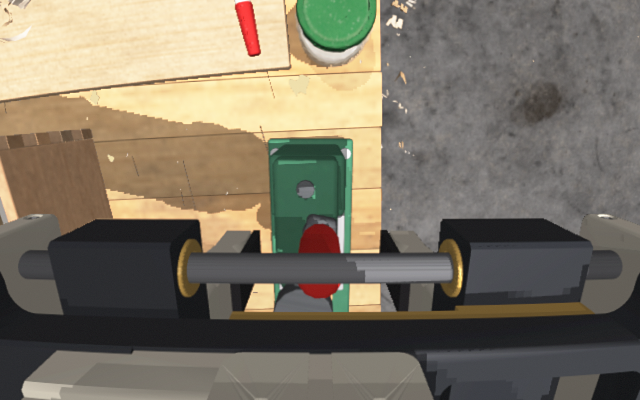

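Call:
send_rows:
  twist:
    - [0, 0, 0]
    - [0, 0, 0]
    - [0, 0, 0]
    - [0, 0, 0]
    - [0, 0, 0]
    - [0, 0, 0]
  linear:
    - [0, 0, 0]
    - [0, 0, 0]
    - [0, 0, 0]
    - [0, 0, 0]
    - [0, 0, 0]
    - [0, 0, 0]
  gripper: [0.2, 0.1, 0.1, 0.1, 0.1, 0.1]
  force: 25

```text
t: 11.65
ee_pos: [0.5505, -0.3444, 0.2662]
ee_rot: [-0.0, 1.0, -0.022, -0.0]
wrist_force: [0.1, 1.1, -0.0]
grip_width: 0.233
gripper_force: 25.0
```

```bash
cat > arc.py <<'E'
import sys,numpy as np
def arc(t0,dth,n,dw,r=5.0):
    w=np.ones(n); w[0]=w[-1]=.5
    a=np.r_[np.cumsum(w)/w.sum()*dth,[dth]*dw]; t=np.radians(t0+a); z=np.radians(t0)
    L=np.c_[r*(np.cos(t)-np.cos(z)),r*(np.sin(t)-np.sin(z)),.477*np.radians(a)].round(2)
    print(len(L),L.tolist())
if __name__=="__main__": v=list(map(float,sys.argv[1:])); arc(v[0],v[1],int(v[2]),int(v[3]))
E
python3 arc.py 12 180 17 3;python3 arc.py 192 -90 9 4; python3 arc.py 102 180 17 3;python3 arc.py 282 -90 9 4
```

```text
20 [[-0.13, 0.47, 0.05], [-0.51, 1.37, 0.14], [-1.07, 2.18, 0.23], [-1.77, 2.87, 0.33], [-2.59, 3.4, 0.42], [-3.5, 3.76, 0.52], [-4.47, 3.94, 0.61], [-5.45, 3.93, 0.7], [-6.4, 3.73, 0.8], [-7.31, 3.34, 0.89], [-8.11, 2.78, 0.98], [-8.8, 2.08, 1.08], [-9.33, 1.26, 1.17], [-9.69, 0.35, 1.26], [-9.87, -0.61, 1.36], [-9.86, -1.59, 1.45], [-9.78, -2.08, 1.5], [-9.78, -2.08, 1.5], [-9.78, -2.08, 1.5], [-9.78, -2.08, 1.5]]
13 [[-0.08, 0.48, -0.05], [-0.09, 1.46, -0.14], [0.09, 2.43, -0.23], [0.45, 3.34, -0.33], [0.98, 4.16, -0.42], [1.67, 4.86, -0.52], [2.48, 5.42, -0.61], [3.38, 5.8, -0.7], [3.85, 5.93, -0.75], [3.85, 5.93, -0.75], [3.85, 5.93, -0.75], [3.85, 5.93, -0.75], [3.85, 5.93, -0.75]]
20 [[-0.47, -0.13, 0.05], [-1.37, -0.51, 0.14], [-2.18, -1.07, 0.23], [-2.87, -1.77, 0.33], [-3.4, -2.59, 0.42], [-3.76, -3.5, 0.52], [-3.94, -4.47, 0.61], [-3.93, -5.45, 0.7], [-3.73, -6.4, 0.8], [-3.34, -7.31, 0.89], [-2.78, -8.11, 0.98], [-2.08, -8.8, 1.08], [-1.26, -9.33, 1.17], [-0.35, -9.69, 1.26], [0.61, -9.87, 1.36], [1.59, -9.86, 1.45], [2.08, -9.78, 1.5], [2.08, -9.78, 1.5], [2.08, -9.78, 1.5], [2.08, -9.78, 1.5]]
13 [[-0.48, -0.08, -0.05], [-1.46, -0.09, -0.14], [-2.43, 0.09, -0.23], [-3.34, 0.45, -0.33], [-4.16, 0.98, -0.42], [-4.86, 1.67, -0.52], [-5.42, 2.48, -0.61], [-5.8, 3.38, -0.7], [-5.93, 3.85, -0.75], [-5.93, 3.85, -0.75], [-5.93, 3.85, -0.75], [-5.93, 3.85, -0.75], [-5.93, 3.85, -0.75]]
```

Call:
send_rows:
  twist:
    - [0, 0, 0]
    - [0, 0, 0]
    - [0, 0, 0]
    - [0, 0, 0]
    - [0, 0, 0]
    - [0, 0, 0]
    - [0, 0, 0]
    - [0, 0, 0]
    - [0, 0, 0]
    - [0, 0, 0]
    - [0, 0, 0]
    - [0, 0, 0]
    - [0, 0, 0]
    - [0, 0, 0]
    - [0, 0, 0]
    - [0, 0, 0]
    - [0, 0, 0]
    - [0, 0, 0]
    - [0, 0, 0]
    - [0, 0, 0]
  linear:
    - [-0.13, 0.47, 0.05]
    - [-0.51, 1.37, 0.14]
    - [-1.07, 2.18, 0.23]
    - [-1.77, 2.87, 0.33]
    - [-2.59, 3.4, 0.42]
    - [-3.5, 3.76, 0.52]
    - [-4.47, 3.94, 0.61]
    - [-5.45, 3.93, 0.7]
    - [-6.4, 3.73, 0.8]
    - [-7.31, 3.34, 0.89]
    - [-8.11, 2.78, 0.98]
    - [-8.8, 2.08, 1.08]
    - [-9.33, 1.26, 1.17]
    - [-9.69, 0.35, 1.26]
    - [-9.87, -0.61, 1.36]
    - [-9.86, -1.59, 1.45]
    - [-9.78, -2.08, 1.5]
    - [-9.78, -2.08, 1.5]
    - [-9.78, -2.08, 1.5]
    - [-9.78, -2.08, 1.5]
  gripper: [0.1, 0.1, 0.1, 0.1, 0.1, 0.1, 0.1, 0.1, 0.1, 0.1, 0.1, 0.1, 0.1, 0.1, 0.1, 0.1, 0.1, 0.1, 0.1, 0.1]

```text
t: 14.15
ee_pos: [0.4537, -0.3192, 0.2511]
ee_rot: [-0.0, 1.0, -0.023, -0.0]
wrist_force: [1.0, 2.1, -1.8]
grip_width: 0.235
gripper_force: 25.0
```

```bash
python3 - <<'E'
from h import *
o=robot.get_obs();print(o["t"],o["ee_pos"],o["ee_rot"],o["wrist_force"],o["qd"])
im,d=robot.get_image("scene");cv2.imwrite("pics/s3.png",cv2.resize(im[120:300,280:500,::-1],(770,630))[:600])
for q in ["knob_centre","crank"]:
    for a in robot.regions_of("scene",q)[:1]:
        v,u=np.nonzero(a["pixels"]);P=cloud("scene",np.c_[u,v],d,pose("scene"));print(q,a["conf"],a["pixel"],np.median(P,0).round(3))
E
```

```text
14.15 [ 0.45373591 -0.3191508   0.25110483] [-2.58200252e-04  9.99745609e-01 -2.25531214e-02 -9.08388476e-05] [ 1.03592773  2.09533255 -1.80979559] [-0.00273748 -0.00116803 -0.00069728  0.00163369  0.00167526 -0.00125944]
knob_centre 0.41 [345.2, 208.9] [ 0.446 -0.32   0.199]
crank 0.98 [360.5, 223.2] [ 0.492 -0.332  0.166]
```

View pics/s3.png

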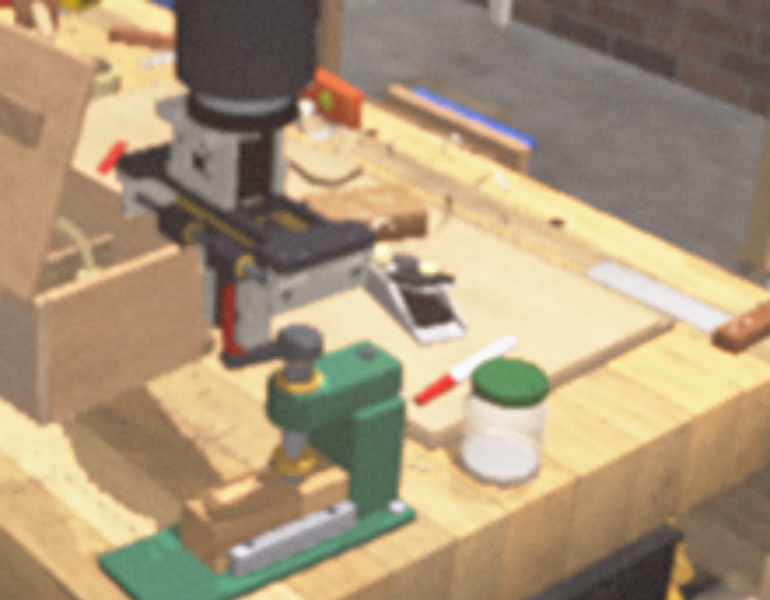

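Call:
send_rows:
  twist:
    - [0, 0, 0]
    - [0, 0, 0]
    - [0, 0, 0]
    - [0, 0, 0]
    - [0, 0, 0]
    - [0, 0, 0]
    - [0, 0, 0]
    - [0, 0, 0]
    - [0, 0, 0]
    - [0, 0, 0]
    - [0, 0, 0]
    - [0, 0, 0]
    - [0, 0, 0]
  linear:
    - [-0.08, 0.48, -0.05]
    - [-0.09, 1.46, -0.14]
    - [0.09, 2.43, -0.23]
    - [0.45, 3.34, -0.33]
    - [0.98, 4.16, -0.42]
    - [1.67, 4.86, -0.52]
    - [2.48, 5.42, -0.61]
    - [3.38, 5.8, -0.7]
    - [3.85, 5.93, -0.75]
    - [3.85, 5.93, -0.75]
    - [3.85, 5.93, -0.75]
    - [3.85, 5.93, -0.75]
    - [3.85, 5.93, -0.75]
  gripper: [0.1, 0.1, 0.1, 0.1, 0.1, 0.1, 0.1, 0.1, 0.1, 0.1, 0.1, 0.1, 0.1]

```text
t: 15.92
ee_pos: [0.4898, -0.3805, 0.2588]
ee_rot: [0.0, 1.0, -0.022, 0.0]
wrist_force: [1.5, -1.3, -3.3]
grip_width: 0.235
gripper_force: 25.0
```

Call:
send_rows:
  twist:
    - [0, 0, 0]
    - [0, 0, 0]
    - [0, 0, 0]
    - [0, 0, 0]
    - [0, 0, 0]
    - [0, 0, 0]
    - [0, 0, 0]
    - [0, 0, 0]
    - [0, 0, 0]
    - [0, 0, 0]
    - [0, 0, 0]
    - [0, 0, 0]
    - [0, 0, 0]
    - [0, 0, 0]
    - [0, 0, 0]
    - [0, 0, 0]
    - [0, 0, 0]
    - [0, 0, 0]
    - [0, 0, 0]
    - [0, 0, 0]
  linear:
    - [-0.47, -0.13, 0.05]
    - [-1.37, -0.51, 0.14]
    - [-2.18, -1.07, 0.23]
    - [-2.87, -1.77, 0.33]
    - [-3.4, -2.59, 0.42]
    - [-3.76, -3.5, 0.52]
    - [-3.94, -4.47, 0.61]
    - [-3.93, -5.45, 0.7]
    - [-3.73, -6.4, 0.8]
    - [-3.34, -7.31, 0.89]
    - [-2.78, -8.11, 0.98]
    - [-2.08, -8.8, 1.08]
    - [-1.26, -9.33, 1.17]
    - [-0.35, -9.69, 1.26]
    - [0.61, -9.87, 1.36]
    - [1.59, -9.86, 1.45]
    - [2.08, -9.78, 1.5]
    - [2.08, -9.78, 1.5]
    - [2.08, -9.78, 1.5]
    - [2.08, -9.78, 1.5]
  gripper: [0.1, 0.1, 0.1, 0.1, 0.1, 0.1, 0.1, 0.1, 0.1, 0.1, 0.1, 0.1, 0.1, 0.1, 0.1, 0.1, 0.1, 0.1, 0.1, 0.1]

```text
t: 18.42
ee_pos: [0.5149, -0.2836, 0.2437]
ee_rot: [0.0, 1.0, -0.023, 0.0]
wrist_force: [1.5, -5.2, -4.8]
grip_width: 0.234
gripper_force: 25.0
```

Call:
send_rows:
  twist:
    - [0, 0, 0]
    - [0, 0, 0]
    - [0, 0, 0]
    - [0, 0, 0]
    - [0, 0, 0]
    - [0, 0, 0]
    - [0, 0, 0]
    - [0, 0, 0]
    - [0, 0, 0]
    - [0, 0, 0]
    - [0, 0, 0]
    - [0, 0, 0]
    - [0, 0, 0]
  linear:
    - [-0.48, -0.08, -0.05]
    - [-1.46, -0.09, -0.14]
    - [-2.43, 0.09, -0.23]
    - [-3.34, 0.45, -0.33]
    - [-4.16, 0.98, -0.42]
    - [-4.86, 1.67, -0.52]
    - [-5.42, 2.48, -0.61]
    - [-5.8, 3.38, -0.7]
    - [-5.93, 3.85, -0.75]
    - [-5.93, 3.85, -0.75]
    - [-5.93, 3.85, -0.75]
    - [-5.93, 3.85, -0.75]
    - [-5.93, 3.85, -0.75]
  gripper: [0.1, 0.1, 0.1, 0.1, 0.1, 0.1, 0.1, 0.1, 0.1, 0.1, 0.1, 0.1, 0.1]

```text
t: 20.05
ee_pos: [0.4536, -0.3194, 0.2512]
ee_rot: [0.0, 1.0, -0.022, -0.0]
wrist_force: [2.1, -2.6, -5.1]
grip_width: 0.231
gripper_force: 25.0
```

```bash
python3 arc.py 192 112 12 3; python3 - <<'E'
import numpy as np
for a in range(304,404,4):
    t=np.radians([a,a+4]);print(a,(5*np.diff(np.cos(t)))[0].round(2),(5*np.diff(np.sin(t)))[0].round(2),"0.033; tangent world",np.round([-np.sin(t[1]-0+.0445),-np.cos(t[1]+.0445)],2))
E
```

```text
15 [[0.11, -0.43, 0.04], [0.45, -1.25, 0.13], [0.92, -2.0, 0.21], [1.52, -2.65, 0.3], [2.23, -3.19, 0.38], [3.02, -3.6, 0.47], [3.87, -3.85, 0.55], [4.75, -3.96, 0.64], [5.63, -3.9, 0.72], [6.5, -3.7, 0.81], [7.31, -3.34, 0.89], [7.69, -3.11, 0.93], [7.69, -3.11, 0.93], [7.69, -3.11, 0.93], [7.69, -3.11, 0.93]]
304 0.28 0.21 0.033; tangent world [ 0.76 -0.65]
308 0.27 0.22 0.033; tangent world [ 0.71 -0.7 ]
312 0.25 0.24 0.033; tangent world [ 0.66 -0.75]
316 0.23 0.26 0.033; tangent world [ 0.61 -0.79]
320 0.21 0.28 0.033; tangent world [ 0.55 -0.83]
324 0.2 0.29 0.033; tangent world [ 0.49 -0.87]
328 0.17 0.3 0.033; tangent world [ 0.43 -0.9 ]
332 0.15 0.31 0.033; tangent world [ 0.37 -0.93]
336 0.13 0.32 0.033; tangent world [ 0.3  -0.95]
340 0.11 0.33 0.033; tangent world [ 0.23 -0.97]
344 0.08 0.34 0.033; tangent world [ 0.16 -0.99]
348 0.06 0.34 0.033; tangent world [ 0.09 -1.  ]
352 0.04 0.35 0.033; tangent world [ 0.03 -1.  ]
356 0.01 0.35 0.033; tangent world [-0.04 -1.  ]
360 -0.01 0.35 0.033; tangent world [-0.11 -0.99]
364 -0.04 0.35 0.033; tangent world [-0.18 -0.98]
368 -0.06 0.34 0.033; tangent world [-0.25 -0.97]
372 -0.08 0.34 0.033; tangent world [-0.32 -0.95]
376 -0.11 0.33 0.033; tangent world [-0.38 -0.92]
380 -0.13 0.32 0.033; tangent world [-0.45 -0.89]
384 -0.15 0.31 0.033; tangent world [-0.51 -0.86]
388 -0.17 0.3 0.033; tangent world [-0.57 -0.82]
392 -0.2 0.29 0.033; tangent world [-0.62 -0.78]
396 -0.21 0.28 0.033; tangent world [-0.68 -0.74]
400 -0.23 0.26 0.033; tangent world [-0.73 -0.69]
```

Call:
send_rows:
  twist:
    - [0, 0, 0]
    - [0, 0, 0]
    - [0, 0, 0]
    - [0, 0, 0]
    - [0, 0, 0]
    - [0, 0, 0]
    - [0, 0, 0]
    - [0, 0, 0]
    - [0, 0, 0]
    - [0, 0, 0]
    - [0, 0, 0]
    - [0, 0, 0]
    - [0, 0, 0]
  linear:
    - [0.11, -0.43, 0.06]
    - [0.45, -1.25, 0.17]
    - [0.92, -2.0, 0.26]
    - [1.52, -2.65, 0.36]
    - [2.23, -3.19, 0.46]
    - [3.02, -3.6, 0.56]
    - [3.87, -3.85, 0.65]
    - [4.75, -3.96, 0.74]
    - [5.63, -3.9, 0.82]
    - [6.5, -3.7, 0.91]
    - [7.31, -3.34, 0.99]
    - [7.69, -3.11, 1.03]
    - [7.69, -3.11, 1.03]
  gripper: [0.1, 0.1, 0.1, 0.1, 0.1, 0.1, 0.1, 0.1, 0.1, 0.1, 0.1, 0.1, 0.1]

```text
t: 21.68
ee_pos: [0.5328, -0.2923, 0.2416]
ee_rot: [0.001, 1.0, -0.022, 0.0]
wrist_force: [-1.6, -4.5, 4.6]
grip_width: 0.236
gripper_force: 25.0
```

Call:
send_rows:
  twist:
    - [0, 0, 0]
    - [0, 0, 0]
  linear:
    - [0.28, 0.21, 0.03]
    - [0.28, 0.21, 0.03]
  gripper: [0.1, 0.1]

```text
t: 21.92
ee_pos: [0.5352, -0.2943, 0.2412]
ee_rot: [0.0, 1.0, -0.022, 0.0]
wrist_force: [-0.7, -3.0, 6.4]
grip_width: 0.233
gripper_force: 25.0
```

Call:
send_rows:
  twist:
    - [0, 0, 0]
    - [0, 0, 0]
  linear:
    - [0.27, 0.22, 0.0]
    - [0.27, 0.22, 0.0]
  gripper: [0.1, 0.1]

```text
t: 22.18
ee_pos: [0.5375, -0.2964, 0.241]
ee_rot: [0.0, 1.0, -0.022, -0.0]
wrist_force: [-3.2, -1.7, 4.8]
grip_width: 0.227
gripper_force: 25.0
```

```bash
python3 - <<'E'
from h import *
im,d=robot.get_image("scene");cv2.imwrite("pics/s4.png",cv2.resize(im[190:290,320:430,::-1],(660,600),interpolation=cv2.INTER_CUBIC))
E
```

```text
(no output)
```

View pics/s4.png

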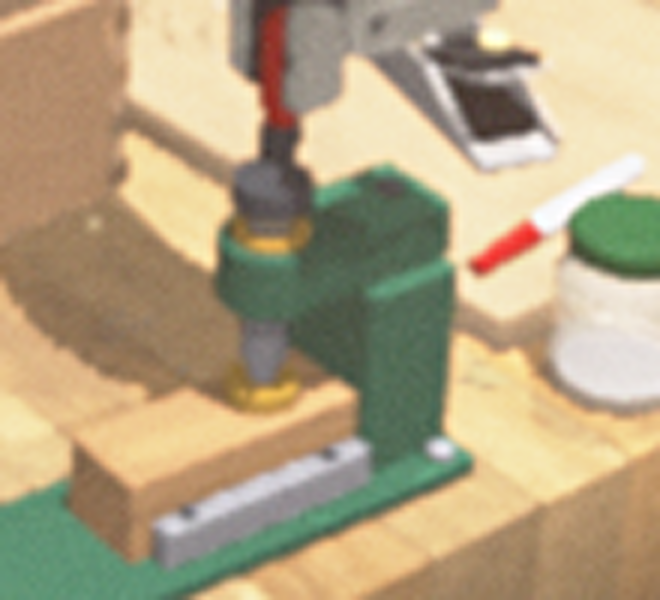

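Call:
send_rows:
  twist:
    - [0, 0, 0]
    - [0, 0, 0]
    - [0, 0, 0]
  linear:
    - [0.12, 0.12, 0.02]
    - [0.25, 0.24, 0.03]
    - [0.25, 0.24, 0.03]
  gripper: [0.1, 0.1, 0.1]

```text
t: 22.6
ee_pos: [0.5398, -0.2988, 0.2407]
ee_rot: [0.0, 1.0, -0.022, -0.0]
wrist_force: [-2.7, -1.9, 5.9]
grip_width: 0.233
gripper_force: 25.0
```

Call:
send_rows:
  twist:
    - [0, 0, 0]
    - [0, 0, 0]
    - [0, 0, 0]
  linear:
    - [0.12, 0.13, 0.01]
    - [0.23, 0.26, 0.02]
    - [0.23, 0.26, 0.02]
  gripper: [0.1, 0.1, 0.1]

```text
t: 22.98
ee_pos: [0.5419, -0.3015, 0.2404]
ee_rot: [0.0, 1.0, -0.022, -0.0]
wrist_force: [-3.4, -1.7, 4.3]
grip_width: 0.236
gripper_force: 25.0
```

Call:
send_rows:
  twist:
    - [0, 0, 0]
    - [0, 0, 0]
    - [0, 0, 0]
  linear:
    - [0.11, 0.14, 0.02]
    - [0.21, 0.28, 0.03]
    - [0.21, 0.28, 0.03]
  gripper: [0.1, 0.1, 0.1]

```text
t: 23.35
ee_pos: [0.5434, -0.3035, 0.2403]
ee_rot: [-0.0, 1.0, -0.022, -0.001]
wrist_force: [-6.1, 3.5, 8.5]
grip_width: 0.231
gripper_force: 25.0
```

Call:
send_rows:
  twist:
    - [0, 0, 0]
    - [0, 0, 0]
  linear:
    - [0, 0, 0]
    - [0, 0, 0]
  gripper: [0.1, 0.1]

```text
t: 23.6
ee_pos: [0.5434, -0.3036, 0.2403]
ee_rot: [-0.0, 1.0, -0.022, -0.001]
wrist_force: [-5.3, 3.3, 9.2]
grip_width: 0.236
gripper_force: 25.0
```

```bash
python3 - <<'E'
from h import *
o=robot.get_obs();print(o["t"],o["ee_pos"],o["wrist_force"],o["torque"])
im,d=robot.get_image("scene");cv2.imwrite("pics/s5.png",cv2.resize(im[190:290,320:430,::-1],(660,600),interpolation=cv2.INTER_CUBIC))
o=robot.get_obs();print(o["t"],o["ee_pos"],o["wrist_force"],o["torque"])
E
```

```text
23.6 [ 0.54339232 -0.30355948  0.24028213] [-5.32081846  3.30756564  9.223946  ] [1.17069802 1.83898878 0.05685616]
23.65 [ 0.54340702 -0.30355641  0.24028577] [-4.76209933  3.58289921  9.33148089] [ 1.1534363   1.81997417 -0.0221658 ]
```

View pics/s5.png

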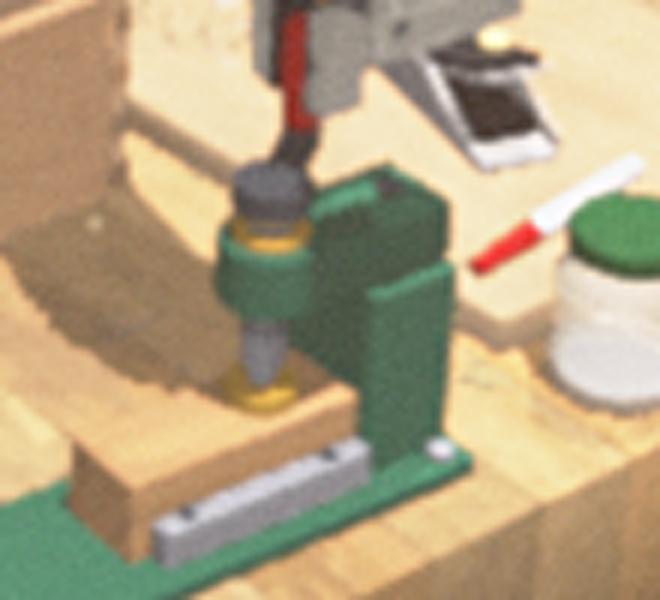

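Call:
send_rows:
  twist:
    - [0, 0, 0]
    - [0, 0, 0]
    - [0, 0, 0]
    - [0, 0, 0]
    - [0, 0, 0]
    - [0, 0, 0]
    - [0, 0, 0]
    - [0, 0, 0]
    - [0, 0, 0]
    - [0, 0, 0]
    - [0, 0, 0]
    - [0, 0, 0]
  linear:
    - [-0.08, -0.11, -0.05]
    - [-0.08, -0.11, -0.1]
    - [-0.08, -0.11, -0.1]
    - [-0.08, -0.11, -0.1]
    - [-0.08, -0.11, -0.1]
    - [-0.08, -0.11, -0.1]
    - [-0.08, -0.11, -0.1]
    - [-0.08, -0.11, -2]
    - [-0.08, -0.11, -6]
    - [-0.08, -0.11, -11]
    - [-0.08, -0.11, -15]
    - [-0.08, -0.11, -15]
  gripper: [0.1, 0.1, 0.4, 0.6, 0.7, 0.7, 0.7, 0.7, 0.7, 0.7, 0.7, 0.7]

```text
t: 25.15
ee_pos: [0.544, -0.3037, 0.394]
ee_rot: [0.001, 1.0, -0.022, 0.003]
wrist_force: [-0.5, -0.3, -1.2]
grip_width: 0.699
gripper_force: 0.0
```

```bash
python3 - <<'E'
from h import *
o=robot.get_obs();print(o["t"],o["ee_pos"],o["wrist_force"],o["grip_width"])
im,d=robot.get_image("wrist");T=pose("wrist",o)
u,v=np.meshgrid(np.arange(640),np.arange(400));P=cloud("wrist",np.c_[u.ravel(),v.ravel()],d,T)
for n,lo,hi in [("blank",.049,.056),("knob",.20,.225)]:
    Q=P[(P[:,2]>lo)&(P[:,2]<hi)&(P[:,1]>-.42)&(P[:,1]<-.25)&(P[:,0]>.33)&(P[:,0]<.64)]
    if len(Q)>5: print(n,len(Q),cv2.minAreaRect(Q[:,:2].astype(np.float32)),Q[:,2].max())
im,d=robot.get_image("scene");cv2.imwrite("pics/s6.png",cv2.resize(im[170:290,310:440,::-1],(650,600),interpolation=cv2.INTER_CUBIC))
E
```

```text
25.15 [ 0.54395031 -0.30373107  0.39396253] [-0.48826672 -0.32863752 -1.24474277] 0.699343626179124
blank 626 ((0.45349860191345215, -0.3299732208251953), (0.044503867626190186, 0.06791317462921143), 87.67888641357422) 0.055864705847083085
knob 443 ((0.5430272817611694, -0.30262094736099243), (0.019595488905906677, 0.019300706684589386), 88.78490447998047) 0.21512105592673653
```

View pics/s6.png

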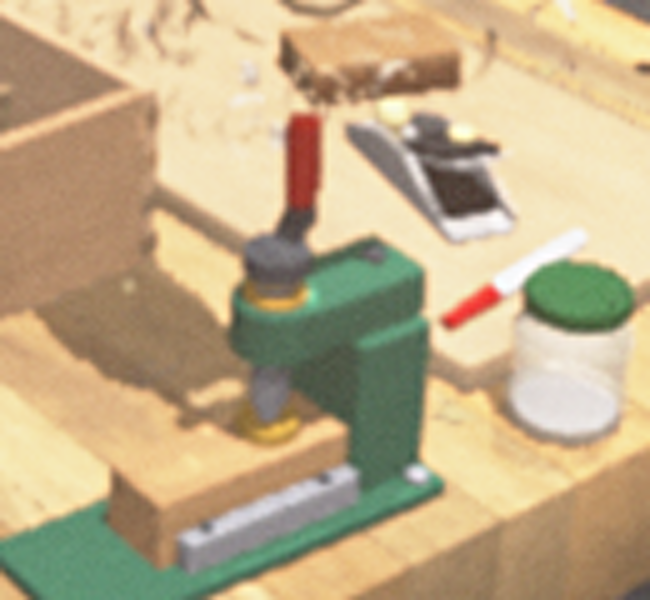

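```bash
python3 -c "
from rig import robot
print(robot.sign_off())"
```

```text
the job is handed in; nothing more can be done
None
```

The job is handed in, with no verdict returned: the blank is home against the stop, the forward and back strokes were made as asked, and the collar looks seated at about 0.86 turn with roughly 5 N extra at the knob. I let go at about 25 s and touched nothing else on the bench, but the press left after letting go was estimated, not measured.

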